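Push the used coffee capsule through the spring flap

TASK

Put the used coffee capsule that stands on the deck of the bin into the bin: push the self-closing flap well down with one finger and, while that finger keeps it open, push the capsule over the deck's edge and in with the other finger. Only push the capsule: do not pick it up, squeeze it or shove it onto the shut flap. Finish with the capsule inside, the flap swung shut again and the mug, canister and spoon left where they are.

Things in the scene. Friction and masses are not known exactly. Their poses are not given: they have to be found in the camera images.
- bin: Fixed grey worktop bin for used capsules: hollow box 240 mm long (own x), 120 wide (y), 150 tall; origin at the centre of its underside. Its +x is the push direction, roughly to the robot's right: first the deck (x -120 to -30 mm), then the opening with the flap (x -30 to 95, 88 wide), then a flat band behind the hinge (x 95 to 120); all these tops lie at z = 150.
- deck_edge (a point): Middle of the free edge of the bin's deck, where the opening begins: bin x = -30, y = 0, z = 150 mm (deck top). Axes as the bin's. The deck is a flat 4 mm sheet, hollow beneath, with a rim 6 mm high and 4 mm wide along its back and both sides.
- bin_floor (a point): Centre of the bin's inner floor, 5 mm above the worktop. Axes as the bin's.
- flap (a joint): Angle of the steel flap, rad: 0 = shut, level with the deck; grows as it swings down into the bin, to 1.25 at most. Leaf 123 mm long, 84 wide, 3 thick; hinge line along the bin's y at x = 95, z = 150 mm of the bin. A spring shuts it: pressing at the lip takes about 0.7 N to start, about 1.9 N at 0.9 rad; nearer the hinge in proportion more.
- flap_lip (a point): Middle of the flap's free lip, top face; swings with the flap. Shut, it is 2 mm beyond the deck's edge. On the leaf stands a sloping press plate, 50 mm wide about the middle: from 85 to 35 mm off the hinge its top slopes up from the leaf to 12 mm above it, then runs level to 14 mm off the hinge; a finger sliding towards the hinge at one height opens the flap farther.
- capsule: The used coffee capsule: plain aluminium dome 20 mm high with a flat flange of 38 mm diameter and 2.5 mm thickness underneath, about 20 g, slippery (friction about 0.3), loose on the deck, flange down, centre 23 to 38 mm short of the deck's edge. Origin at the centre of the flange's underside, z up through the dome.
- mug: Bystander: white mug, 80 mm across, 90 mm tall, standing on the worktop beside the bin. Origin at the centre of its underside.
- canister: Bystander: white lidded canister, 90 mm across, 120 mm tall, standing behind the deck end of the bin. Origin at the centre of its underside.
- spoon: Bystander: spoon with a wooden handle, 150 mm long, lying on the worktop beyond the hinge end of the bin. Origin near its middle, on the worktop.

How it is judged:
On the way, in this order (a step that is already met when the one before it is completed fails the run):
1. a finger holds the flap open (more than 0.2 rad) while the capsule is still on the deck (value of joint flap above 0.2 rad and contact force between the fingers and flap above 0.2 N and x of capsule in the frame of deck_edge below 0 m and z of capsule in the frame of deck_edge above -0.01 m), for 0.1 s.
2. the capsule has dropped inside the bin (z of capsule in the frame of bin_floor below 0.06 m), for 0.1 s.
At the end, for the whole second after the job is handed in: The capsule lies at rest on the floor inside the bin (its origin within 45 mm of the floor's height), the flap is shut (under 0.06 rad), and the mug, canister and spoon are within 15 mm of where they started (z of capsule in the frame of bin_floor between -0.01 and 0.045 m and x of capsule in the frame of bin_floor between -0.12 and 0.12 m and y of capsule in the frame of bin_floor between -0.06 and 0.06 m and linear speed of capsule below 0.05 m/s and value of joint flap below 0.06 rad and distance of each of mug, canister, spoon from where it was at the start of the episode below 0.015 m); the robot touches nothing.
It fails at once if the capsule is lifted more than 12 mm above the deck (z of capsule in the frame of deck_edge above 0.012 m).
It fails at once if the capsule is squeezed or shoved with more than 12 N (contact force between the fingers and capsule above 12 N).
It fails at once if the capsule is pushed out over the flap while the flap is shut (under 0.12 rad) (x of capsule in the frame of deck_edge above 0.005 m and z of capsule in the frame of deck_edge above -0.012 m and value of joint flap below 0.12 rad).
It fails at once if a bystander is knocked more than 15 mm (distance of any of mug, canister, spoon from where it was at the start of the episode above 0.015 m).
It also fails if it takes over 35 s, if anything falls off the work surface, if the arm or the gripper's body presses on something with over 40 N, if the wrist force passes 120 N, or if a joint passes its speed limit or range.

ROBOT

A 7-joint arm with a two-finger parallel gripper is mounted at the origin on the work surface. World frame = base frame: x ahead of the robot, y to its left, z up, the work surface at z = 0. Lengths are in m, angles in rad, forces in N, time in s.
With the tool pointing down it reaches from about 0.425 to 0.95 m from the base axis. Payload 4.7 kg.
Tool frame: the origin (TCP) lies on the centre line of the jaws, within the pads' length; the fingertips stand robot.nose_length ahead of it and the grasp point (between the pads) lies 8 mm behind it (robot.nose_length is the distance from the TCP to the fingertips, in m); z points along the fingers, x is the direction in which the jaws open and shut, and the axes are right-handed (so a half turn about z gives the same grasp; the last joint's range is limited). The gripper opens to 85 mm and grips with 20 to 120 N. Pads are 22 mm wide; open, the fingers measure 114 mm over their backs; the gripper's body (76 mm by 85 mm) begins 54 mm behind the grasp point. The pads swing forward as they close: fully open they stand 13 mm farther back than shut.
Start: joints at [-1.327, 0.469, -0.049, 1.532, 0.024, 1.141, -0.082], TCP at [0.182, 0.65, 0.242] pointing down, gripper open.
Joint ranges: [-2.59, 2.59], [-0.33, 1.99], [-1.39, 1.29], [0.1, 2.45], [-1.04, 4.18], [0.21, 1.99], [-2.66, 2.66]. Speed limits (rad/s): [2.57, 2.57, 3.14, 3.14, 3.14, 3.14, 3.14].

INTERFACE

Orientations are given as [roll, pitch, yaw] about the fixed x, y, z axes, in that order (R = Rz(yaw) Ry(pitch) Rx(roll)).
In Python, from plant import robot gives the robot as it stands. Calls block until the motion is done:
- robot.goto(position, orientation): joint-space move of the TCP to a pose.
- robot.move_straight(position, vel=0.15, attitude=None, contact_N=None): straight line of the TCP; attitude=None keeps the orientation; vel is the mean speed in m/s. With contact_N (N) it stops when the force on the tool has changed by that much, and returns True; else False.
- robot.move_joints(angles): joint-space move.
- robot.grip(opening, strength=None): opening from 0.0 (shut) to 1.0 (fully open); strength is the grip in N (None keeps the last); returns when the fingers have stopped.
- robot.sleep(seconds).
- robot.inverse_kinematics(position, orientation): joint angles nearest the present ones, or None.
- robot.sense(): the state.
- robot.grab_frame(name): name is "scene" or "side" or "wrist"; returns a dict with "image" (384x512x3 uint8, red, green, blue), "range_z" (384x512 float32, m along the optical axis (not along the pixel's ray), 0 where there is no reading), "fx", "fy", "cx", "cy" (pixels), "R" (3x3) and "t" (3): a world point X has camera coordinates R X + t. Camera axes: x right, y down, z forward; pixel columns grow to the right and rows downward; lengths in m; the calibration is good to about 2 mm. The wrist camera is an equidistant fisheye: a pixel r from the principal point sees the ray r / f radians off the axis. A picture is of the moment at which its call begins.
A pose or a line that the arm cannot do raises robot.IKError and nothing moves.
- robot.close_job(): hands the job in, once; it reports no verdict.
The state is a dict: "t": time; "joint_pos": joint angles; "joint_velocities": joint speeds; "effort": joint torques, N m; "tcp_pos": TCP position; "tcp_rot": TCP orientation; "wrist_force": force on the tool from outside, world axes, zero at the start; "torque": the same for the moment, N m; "opening": opening from 0.0 (shut) to 1.0 (fully open).
Only numpy, scipy, OpenCV 4.12 (cv2) and the standard library are available. Lean on these libraries where they do the work, as an engineer would, in place of code of your own. Each camera call takes 0.05 s, during which the arm holds its last target. There are 200 camera calls.

## Working session

There is one attempt and no reset: what is moved stays moved. The work goes in short steps, each a Python script; the robot and the scene stay as the last script left them, time stands still between calls to the robot, and variables do not carry over. Pictures are saved under pics/ and viewed, about 8 in all and at most 12, crops included, and the job is handed in when it is done.

```bash
mkdir -p pics; ls
python3 - <<'E'
from plant import robot
import cv2,numpy as np
s=robot.sense();print(s['t'],s['tcp_pos'],s['tcp_rot'],robot.nose_length,s['opening'])
for n in("scene","side"):
    f=robot.grab_frame(n);cv2.imwrite(f"pics/{n}0.png",cv2.cvtColor(f["image"],cv2.COLOR_RGB2BGR));np.savez(f"pics/{n}0.npz",**f)
    print(n,f['fx'],-f['R'].T@f['t'],f['R'][2])
E
```

```text
pics
0.0 [0.18170645 0.64950395 0.24122636] [3.14153136e+00 1.99178716e-03 1.29798922e+00] 0.011 0.996304934347202
scene 429.1750809391459 [ 1.14806641 -0.24373318  0.57088665] [-0.71640536  0.38973386 -0.57868028]
side 438.3324667373092 [ 0.17538354 -0.27814885  0.7487345 ] [ 0.49114521  0.39251599 -0.77762947]
```

View pics/scene0.png

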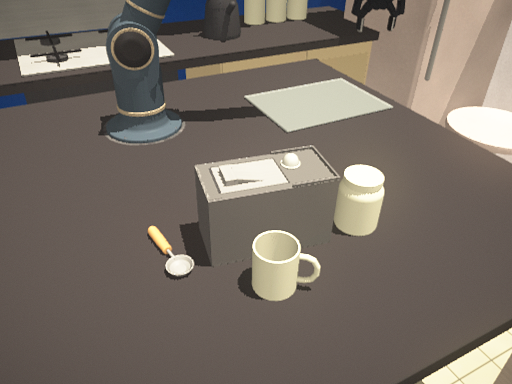

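View pics/side0.png

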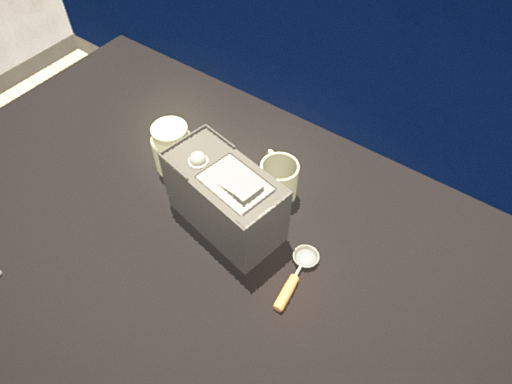

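The scene view shows the bin's top from about (197,172) to (336,178), the capsule at about (290,160) on the deck and the spoon at the hinge end. The mug is on the far side from the robot. In the side view the capsule is at about (198,158) and the flap at about (238,182). Next I measure the bin and capsule from the range data.

```bash
cat > m.py <<'E'
import numpy as np,cv2
def cloud(f):
    v,u=np.mgrid[:384,:512];z=f['range_z']
    P=np.stack([(u-f['cx'])/f['fx']*z,(v-f['cy'])/f['fy']*z,z],-1)
    return (P-f['t'])@f['R'],z>0   # R^T(P-t)
E
python3 - <<'E'
from m import *
T=[];C=[]
for n in("scene","side"):
    f=np.load(f"pics/{n}0.npz");P,ok=cloud(f)
    m=ok&(P[...,2]>.14)&(P[...,2]<.165)&(P[...,0]>.3)&(P[...,0]<1)
    m=m.astype(np.uint8);k,l,st,ce=cv2.connectedComponentsWithStats(m);i=1+np.argmax(st[1:,4]);m=l==i
    Q=P[m];print(n,len(Q),np.median(Q[:,2]))
    r=cv2.minAreaRect(Q[:,:2].astype(np.float32)*1000);print('rect',r,cv2.boxPoints(r).tolist())
    u,v=(290,160) if n=="scene" else (198,158)
    W=P[v-14:v+12,u-14:u+14].reshape(-1,3);
    for zl in(.158,.163):
        w=W[(W[:,2]>zl)&(W[:,2]<.18)];print('cap',len(w),w.mean(0),w.min(0),w.max(0))
    for name,(u,v) in ({"scene":dict(capdome=(291,157),flange_bot=(290,167),capL=(280,162),capR=(300,162),c1=(197,172),c2=(325,150),c3=(337,179),c4=(207,194))}.get(n,dict(cap=(198,157),c1=(161,158),c2=(204,130),c3=(288,192),c4=(243,228)))).items():
        d=f['R'].T@np.array([(u-f['cx'])/f['fx'],(v-f['cy'])/f['fy'],1]);o=-f['R'].T@f['t'];print(name,(o+d*(.15-o[2])/d[2]).round(4))
    # mug and canister and spoon extents on worktop
    for zl,zh,t in((.11,.128,'can'),(.083,.095,'mug')):
        w=P[ok&(P[...,2]>zl)&(P[...,2]<zh)&(P[...,0]>.3)&(P[...,0]<1.0)&(abs(P[...,1])<.6)];print(t,len(w),np.percentile(w,[5,50,95],axis=0).round(3).tolist())
    img=cv2.cvtColor(f['image'],cv2.COLOR_RGB2BGR)
    c=img[130:210,185:345] if n=="scene" else img[115:245,150:300]
    cv2.imwrite(f"pics/{n}crop.png",cv2.resize(c,None,fx=5 if n=="scene" else 4.5,fy=5 if n=="scene" else 4.5,interpolation=2))
E
```

```text
scene 5462 0.14999599725748225
rect ((575.6229858398438, 81.93694305419922), (240.46412658691406, 124.61894989013672), 80.14425659179688) [[493.6531982421875, -25.855316162109375], [616.4329833984375, -47.18611145019531], [657.5927734375, 189.7292022705078], [534.81298828125, 211.05999755859375]]
cap 142 [0.57585351 0.13394337 0.16456856] [0.55953841 0.12166412 0.15808651] [0.58681729 0.14983888 0.1706493 ]
cap 90 [0.57406274 0.13514852 0.16685961] [0.55953841 0.12445969 0.16307898] [0.5825038  0.14970478 0.1706493 ]
capdome [0.5522 0.1512 0.15  ]
flange_bot [0.5824 0.1307 0.15  ]
capL [0.559  0.1228 0.15  ]
capR [0.5754 0.157  0.15  ]
c1 [ 0.5238 -0.0298  0.15  ]
c2 [0.5582 0.2262 0.15  ]
c3 [0.6535 0.1855 0.15  ]
c4 [ 0.5949 -0.0394  0.15  ]
can 1956 [[0.595, -0.036, 0.111], [0.632, 0.152, 0.12], [0.659, 0.295, 0.126]]
mug 1497 [[0.611, -0.034, 0.084], [0.649, 0.062, 0.089], [0.735, 0.263, 0.094]]
side 6880 0.14992813159543616
rect ((576.2010498046875, 82.15361022949219), (242.3955078125, 122.49822235107422), 80.52648162841797) [[495.8391418457031, -27.31012725830078], [616.6666870117188, -47.472328186035156], [656.56298828125, 191.61734008789062], [535.7354125976562, 211.779541015625]]
cap 160 [0.567383   0.13436795 0.16517787] [0.55695137 0.12386379 0.15800476] [0.58178326 0.14903003 0.17153584]
cap 119 [0.56836584 0.13557543 0.16684426] [0.5570636  0.12431112 0.16312835] [0.58178326 0.14903003 0.17153584]
cap [0.5795 0.1436 0.15  ]
c1 [0.5358 0.1984 0.15  ]
c2 [0.6432 0.1828 0.15  ]
c3 [ 0.609  -0.0402  0.15  ]
c4 [ 0.5004 -0.0229  0.15  ]
can 1526 [[0.502, -0.039, 0.112], [0.597, 0.239, 0.119], [0.653, 0.299, 0.126]]
mug 717 [[0.501, -0.041, 0.084], [0.565, 0.034, 0.089], [0.735, 0.273, 0.094]]
```

View pics/sidecrop.png

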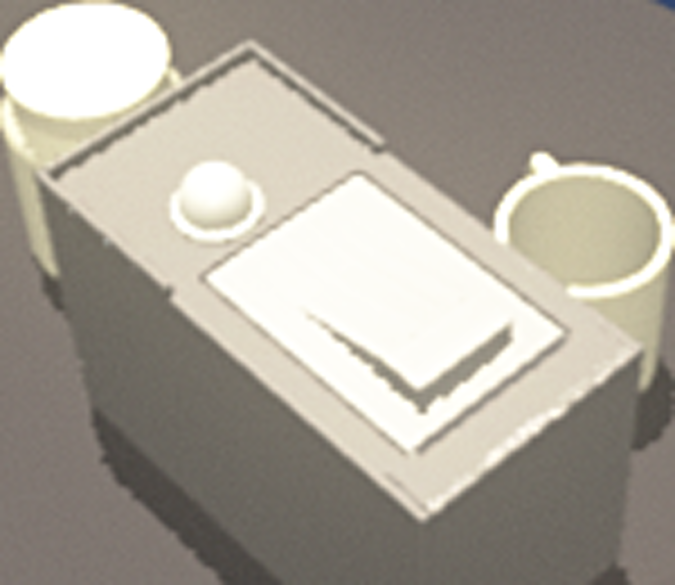

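View pics/scenecrop.png

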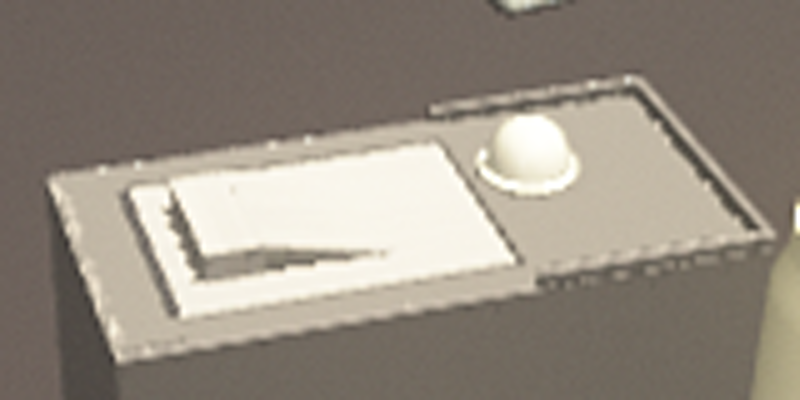

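The side crop puts the flange centre at about (217,203), which is full-image (198,160). The scene crop puts it at about (528,168), full-image (290.6,163.6).

My plan is to tilt the gripper about 22° with the jaws along the push direction. The leading finger dips into the flap while the trailing one lands behind the capsule, and then I slide forward.

```bash
cat >> m.py <<'E'
from scipy.spatial.transform import Rotation as Ro
c=np.array([.576,.0821,.15]);ps=np.deg2rad(80.35-180)
X=np.array([np.cos(ps),np.sin(ps),0]);Y=np.array([-X[1],X[0],0]);Z=np.array([0,0,1.])
B=np.stack([X,Y,Z],1)
tobin=lambda p:(np.asarray(p)-c)@B
al=np.deg2rad(22);L=np.cos(al)*X-np.sin(al)*Z;tz=-np.cos(al)*Z-np.sin(al)*X
ori=Ro.from_matrix(np.stack([-L,np.cross(tz,-L),tz],1)).as_euler('xyz')
def tcp(xt,y,h,nose=.011):  # trailing inner fingertip at bin x, y, height over deck
    return c+B@np.array([xt,y,h])+.0425*L-nose*tz
def trail(p,nose=.011): return tobin(np.asarray(p)+nose*tz-.0425*L)
def pix(f,u,v,z):
    d=f['R'].T@np.array([(u-f['cx'])/f['fx'],(v-f['cy'])/f['fy'],1]);o=-f['R'].T@f['t'];return o+d*(z-o[2])/d[2]
E
python3 - <<'E'
from m import *
from plant import robot
for n,u,v in(("scene",290.6,163.6),("side",198.2,160.1)):
    f=np.load(f"pics/{n}0.npz");print(n,tobin(pix(f,u,v,.1515)).round(4))
for a in((-.082,-.014,.1),(-.082,-.014,0),(-.025,-.014,.002)):
    q=robot.inverse_kinematics(tcp(*a),ori);print(ori,tcp(*a),None if q is None else np.round(q,2))
try:
    robot.goto(tcp(-.082,-.014,.06),ori)
except robot.IKError as e: print(e)
s=robot.sense();print(s['t'],s['tcp_pos'],trail(s['tcp_pos']))
f=robot.grab_frame("side");cv2.imwrite("pics/side1.png",cv2.resize(cv2.cvtColor(f["image"],cv2.COLOR_RGB2BGR)[60:260,120:330],None,fx=3,fy=3));np.savez("pics/side1.npz",**f)
E
```

```text
scene [-0.0535 -0.0105  0.0015]
side [-0.0535 -0.0126  0.0015]
[ 3.14159265 -0.38397244  1.40237205] [0.56864746 0.12237642 0.24427824] [-0.58  0.31  0.6   1.88 -0.66  1.03  1.75]
[ 3.14159265 -0.38397244  1.40237205] [0.56864746 0.12237642 0.14427824] [-0.31  0.41  0.26  1.96 -0.69  0.81  1.82]
[ 3.14159265 -0.38397244  1.40237205] [0.5590926  0.06618296 0.14627824] [-0.32  0.41  0.4   1.98 -0.73  0.88  1.96]
2.4417 [0.56852371 0.12363663 0.20427321] [-0.08322163 -0.01433325  0.05999497]
```

View pics/side1.png

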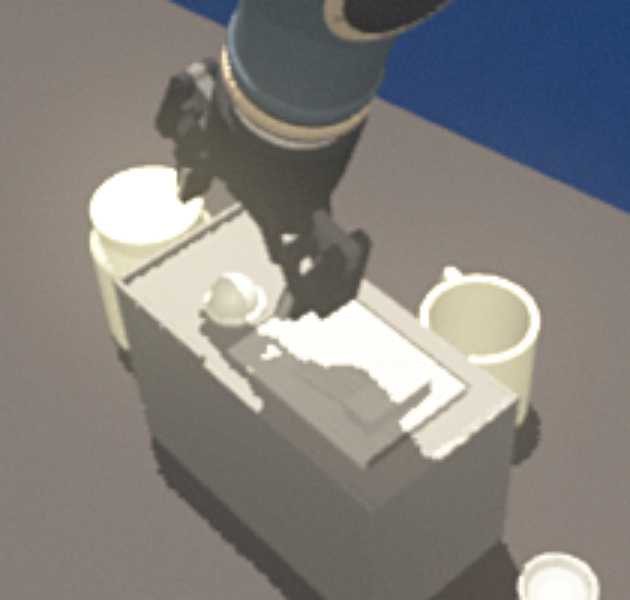

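The picture shows the leading fingertip at about (300,315) in the crop, over the flap, and the trailing tip at about (187,200), behind the capsule and higher. I'll check the tip heights from the range data, then descend until contact with the deck.

Run:
```python
from m import *
from plant import robot
f=np.load("pics/side1.npz");P,ok=cloud(f);b=tobin(P)
Q=b[60:180,160:250].reshape(-1,3);
t=Q[(Q[:,0]<-.06)&(Q[:,0]>-.11)&(Q[:,2]>.04)&(Q[:,2]<.12)];l=Q[(Q[:,0]>-.02)&(Q[:,0]<.04)&(Q[:,2]>.013)&(Q[:,2]<.07)]
for q in(t,l):print(len(q),q[np.argsort(q[:,2])[:4]].round(4).tolist(),q.min(0),q.max(0))
robot.move_straight(tcp(-.082,-.0115,.06),vel=.05)
robot.move_straight(tcp(-.082,-.0115,.022),vel=.04)
w0=robot.sense()['wrist_force']
hit=robot.move_straight(tcp(-.082,-.0115,-.014),vel=.012,contact_N=6)
s=robot.sense();print(hit,s['t'],trail(s['tcp_pos']),w0,s['wrist_force'])
f=robot.grab_frame("side");cv2.imwrite("pics/side2.png",cv2.resize(cv2.cvtColor(f["image"],cv2.COLOR_RGB2BGR)[80:230,130:320],None,fx=4,fy=4,interpolation=2));np.savez("pics/side2.npz",**f)
```

```text
130 [[-0.0793, -0.0156, 0.0719], [-0.0791, -0.0088, 0.0725], [-0.0788, -0.0203, 0.0728], [-0.0791, -0.0133, 0.073]] [-0.08685682 -0.0290541   0.07187934] [-0.0610141  -0.00434075  0.11991435]
78 [[0.0071, -0.0225, 0.04], [0.0078, -0.0252, 0.0426], [0.0087, -0.0214, 0.0429], [0.0119, -0.0219, 0.0432]] [ 0.0036427  -0.02700808  0.03997746] [ 0.0267572  -0.00990034  0.06936688]
True 6.4667 [-0.08212307 -0.01141911 -0.01240438] [ 0.17906302 -0.03959152  0.32422714] [-0.46060069 -0.80410087  3.95692737]
```

View pics/side2.png

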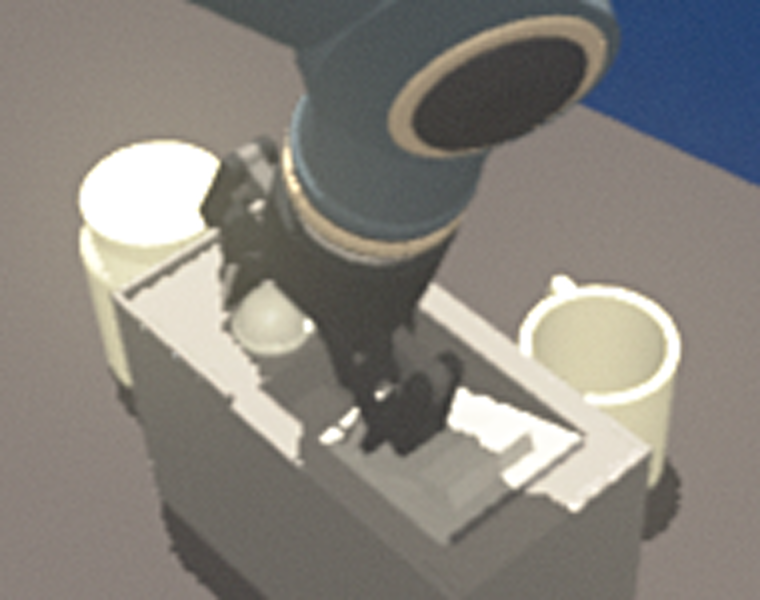

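The flap is open under the leading finger, with the capsule at about (268,318) in the crop, still on the deck. The trailing finger is behind it, touching the deck. The open tips sit about 12 mm farther back than `nose_length` suggests, which agrees with the deck contact. I'll raise 2 mm and push.

Run:
```python
from m import *
from plant import robot
robot.move_straight(tcp(-.0822,-.0115,-.0104),vel=.02)
for x in(-.070,-.055,-.043,-.034):
    hit=robot.move_straight(tcp(x,-.0115,-.0104),vel=.025,contact_N=25)
    s=robot.sense();print(x,hit,round(s['t'],2),trail(s['tcp_pos']).round(4),np.round(B.T@s['wrist_force'],2))
    if hit:break
robot.sleep(.3)
f=robot.grab_frame("side");cv2.imwrite("pics/side3.png",cv2.resize(cv2.cvtColor(f["image"],cv2.COLOR_RGB2BGR)[80:230,130:320],None,fx=4,fy=4,interpolation=2))
```

```text
-0.07 False 7.43 [-0.0697 -0.0116 -0.0104] [-1.83 -0.93  1.22]
-0.055 False 8.18 [-0.0551 -0.0116 -0.0103] [-4.88 -0.61  1.12]
-0.043 False 8.82 [-0.0446 -0.012  -0.0103] [-7.55 -0.21  1.24]
-0.034 False 9.32 [-0.0386 -0.0127 -0.0103] [-13.58   0.45  -1.87]
```

View pics/side3.png

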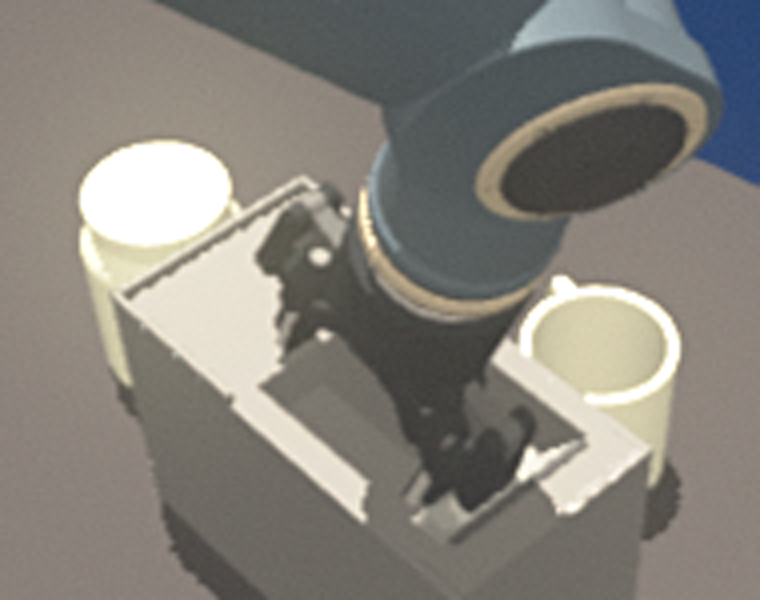

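The deck by the edge looks empty and the flap is far down. I'll check from the other camera before letting the flap close.

Run:
```python
from m import *
from plant import robot
f=robot.grab_frame("scene");a=cv2.resize(f["image"][120:220,190:350],None,fx=4,fy=4,interpolation=2)
g=robot.grab_frame("wrist")["image"];a=cv2.copyMakeBorder(a,0,0,0,0,0)
cv2.imwrite("pics/sc4.png",a[...,::-1]);cv2.imwrite("pics/wr4.png",g[...,::-1])
```

```text
(no output)
```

View pics/wr4.png

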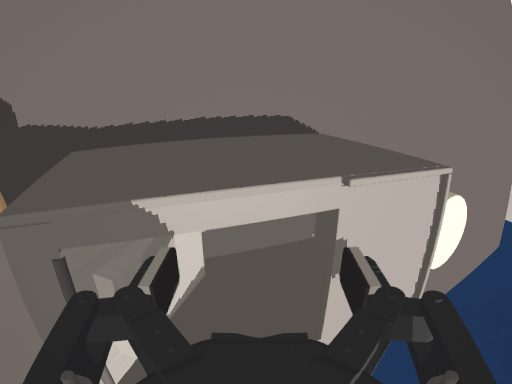

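View pics/sc4.png

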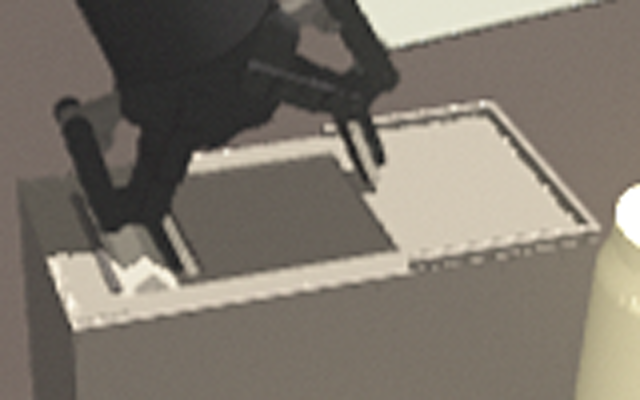

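Both views show the deck and the opening between the fingers empty: in the scene crop, the opening spans about (185..395, 155..275). The capsule has dropped. I'll back off a little, let the flap up slowly and check.

Run:
```python
from m import *
from plant import robot
robot.move_straight(tcp(-.055,-.0115,-.0095),vel=.05)
robot.move_straight(tcp(-.055,-.0115,.045),vel=.05)
robot.move_straight(tcp(-.055,-.0115,.15),vel=.12)
robot.goto([.3,.45,.33],[3.1416,0,1.298])
robot.sleep(.5)
s=robot.sense();print(s['t'],s['tcp_pos'],s['wrist_force'])
f=robot.grab_frame("scene");P,ok=cloud(f);b=tobin(P)
m=ok&(b[...,0]>-.025)&(b[...,0]<.005)&(abs(b[...,1])<.038);print('lip z',np.median(b[m][:,2]),m.sum())
m=ok&(abs(b[...,0]+.07)<.04)&(abs(b[...,1])<.05);print('deck max z',b[m][:,2].max())
o=np.load("pics/scene0.npz");print('changed',abs(f['range_z'][200:310,140:385]-o['range_z'][200:310,140:385]).mean())
cv2.imwrite("pics/sc5.png",f["image"][...,::-1])
```

```text
14.75 [0.30013579 0.44993493 0.33001831] [-0.76152825 -0.88608288  0.70377432]
lip z -0.00011357234788658688 365
deck max z 0.0020832534572786943
changed 0.008278765
```

View pics/sc5.png

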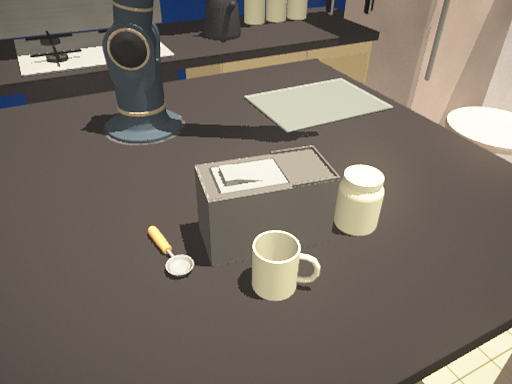

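The flap is shut, the deck is empty, and the mug, canister and spoon are at the same pixels as at the start.

```bash
python3 -c "
from plant import robot
robot.close_job()"
```

```text
the job is handed in; nothing more can be done
```

I pushed the capsule off the deck and into the bin, and handed the job in with the robot clear at about 14.8 s of the 35 s. I tilted the gripper 22° so the leading finger held the flap open, and slid it forward so the trailing finger pushed the capsule over the edge.

**Last checks:**
- **Flap:** it is level with the deck, with the lip within 0.2 mm in the range image, so it is shut.
- **Capsule:** it is gone from the deck and was not in the opening before I let the flap close. I could not see it on the bin floor, so that it is inside is inferred.
- **Bystanders:** the mug, canister and spoon look unmoved in the picture. A crude range comparison over the area around them gave a mean change of 8 mm. I put that down to noise at the edges and did not check each object's position separately.
- **Forces:** the wrist force was about 14 N at the end of the push. The arm stopped about 5 mm short of its last target, probably with the flap near the end of its travel. The force on the capsule itself was not measured.

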